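Hang the orange caddy in the slotted rail

TASK

Take the cap caddy with the orange handle and hang it on the slotted steel rail, centred under the orange tape mark: tilt its front up, put the steel lip at its back up into the slot, then swing the caddy down until it hangs level, square and close against the rail, and let go. Leave the caddy with the blue handle where it stands.

Things in the scene. Friction and masses are not known exactly. Their poses are not given: they have to be found in the camera images.
- orange_grip (a point): Centre of the orange handle, a bar 60 x 12 x 24 mm (x, y, z) on a thin web over the middle of a white tray caddy, 0.3 kg, holding orange caps. x points to the caddy's front, y left, z up. Tray 120 x 90 x 65 mm, level on the bench; this point is 110 mm above its underside, 45 mm above its rim, 80 mm ahead of its back face. Tray and handle are rigid; hook: see orange_lip.
- orange_lip (a point): Top middle of the steel lip behind that caddy, 89.5 mm behind and 12 mm below the handle's centre; same axes. Hook, 60 mm wide: a level tongue 5 mm thick, its underside 50 mm below the handle's centre, runs 12 mm back from the tray's back face to the upright lip, 5 mm thick, 7 mm clear of that face, top 38 mm above the tongue's underside. Hung: tongue on the slot's lower edge.
- slot (a point): Rail's front face, lower edge of the slot, under the middle of the 60 mm wide orange tape. x points out of the face, y along the rail, z up. Fixed hollow steel rail 368 long, 60 deep, 204 mm high. Slot along all its front: 26 mm high, lower edge 140 mm above the bench, between two 4 mm sheets. Hollow 52 mm deep behind, down to the bench and up to 60 mm above the slot's lower edge.
- blue_grip (a point): Centre of the blue handle of the other caddy, of the same shape and sizes but with grey caps; same axes. It is to be left alone.

How it is judged:
On the way:
1. the orange caddy's lip is through the slot while the caddy is tilted front-up (over 10 degrees) (x of orange_lip in the frame of slot between -0.056 and -0.01 m and z of orange_lip in the frame of slot between 0 and 0.06 m and angle between orange_grip's own z axis and vertical above 0.175 rad).
At the end, for the whole second after the job is handed in: The orange caddy hangs by its lip behind the rail's upper sheet, its middle within 20 mm of the tape mark's middle, level and square to the rail within 10 degrees, close against it, at rest and released (x of orange_lip in the frame of slot between -0.02 and -0.002 m and z of orange_lip in the frame of slot between 0.03 and 0.05 m and y of orange_lip in the frame of slot between -0.02 and 0.02 m and angle between orange_grip's own z axis and vertical below 0.175 rad and angle between the y axis of orange_grip and the y axis of slot, either way round below 0.175 rad and linear speed of orange_caddy below 0.02 m/s); the robot touches nothing.
It fails at once if the blue caddy is moved more than 30 mm (distance of blue_grip from where it was at the start of the episode above 0.03 m).
It also fails if it takes over 45 s, if anything falls off the work surface, if the arm or the gripper's body presses on something with over 40 N, if the wrist force passes 120 N, or if a joint passes its speed limit or range.

ROBOT

A 6-joint arm with a two-finger parallel gripper is mounted at the origin on the work surface. World frame = base frame: x ahead of the robot, y to its left, z up, the work surface at z = 0. Lengths are in m, angles in rad, forces in N, time in s.
With the tool pointing down it reaches from about 0.35 to 0.775 m from the base axis. Payload 7.3 kg.
Tool frame: the origin (TCP) lies midway between the tips of the shut fingers; the grasp point (between the pads) lies env.grip_depth behind it (env.grip_depth is the distance from the TCP to the grasp point, in m); z points along the fingers, y is the direction in which the jaws open and shut (so a half turn about z gives the same grasp; the last joint's range is limited). The gripper opens to 92 mm and grips with 3 to 60 N. Pads are 19 mm wide; open, the fingers measure 130 mm over their backs; the gripper's body (75 mm by 190 mm) begins 47 mm behind the grasp point.
Start: joints at [-1.291, 0.342, 1.524, -0, 1.275, -0.146], TCP at [0.217, -0.478, 0.227] pointing down, gripper open.
Joint ranges: [-2.53, 2.53], [-0.77, 2.02], [0.04, 2.7], [-1, 4.14], [0.28, 2.66], [-3.11, 3.11]. Speed limits (rad/s): [2.57, 2.57, 3.14, 3.14, 3.14, 3.14].

INTERFACE

Orientations are given as a rotation vector (axis times angle).
In Python, from plant import env, read_camera gives the robot as it stands.
- The arm moves only by the shell command python3 -m crank 'ROWS' [FORCE]. ROWS is JSON, a list of rows, each a list of 3 entries, a list of its own where there are three numbers: the finger opening in cm, from 0 to 9.18, then the shift along the tool's x, y, z in cm, then the turn, a rotation vector about the tool's x, y, z in rad. A call has 1 to 5 rows; each row is the pose to reach, as a shift and turn from the pose commanded when the call began, along the tool's axes at that moment; what a row does not reach only later rows make up. A row lasts 1/12 s, in which the tool goes at most 41.7 mm and 7.16 degrees, less where a joint would pass 70% of its speed; a pose out of reach is approached as far as the arm can. A call with a gripper value outside its range is refused whole. The fingers move at their own pace and stop on an object; FORCE is the grip in N (left out, the last holds). Time passes only in rows, so rows that repeat a pose let the fingers close. It gives the time, the measured TCP pose, the force and the opening at its end, in the units of the state.
- env.observe(): the state, without advancing time (a new reading comes with each control period).
- read_camera(name): name is "scene" or "top"; returns a dict with "color" (420x560x3 uint8, blue, green, red), "depth" (420x560 float32, m along the optical axis (not along the pixel's ray), 0 where there is no reading), "fx", "fy", "cx", "cy" (pixels), "R" (3x3) and "t" (3): a world point X has camera coordinates R X + t. Camera axes: x right, y down, z forward; pixel columns grow to the right and rows downward; lengths in m; the calibration is good to about 2 mm. A picture is of the moment at which its call begins.
- env.close_job(): hands the job in, once; it reports no verdict.
The state is a dict: "time_s": time; "qpos": joint angles; "joint_velocities": joint speeds; "joint_torque": joint torques, N m; "ee_pos": TCP position; "tcp_rot": TCP orientation; "ft_force": force on the tool from outside, world axes, zero at the start; "ft_torque": the same for the moment, N m; "width": opening from 0.0 (shut) to 1.0 (fully open).
Only numpy, scipy, OpenCV 4.12 (cv2) and the standard library are available. Lean on these libraries where they do the work, as an engineer would, in place of code of your own. Each camera call takes 0.05 s, during which the arm holds its last target.

## Working session

There is one attempt and no reset: what is moved stays moved. The work goes in short steps, Python scripts to look and compute and a shell command to move; the robot and the scene stay as the last step left them, time stands still between calls to the robot, and variables do not carry over. Pictures are saved under pics/ and viewed, and the job is handed in when it is done.

```bash
ls; mkdir -p pics; python3 - <<'E'
from plant import env, read_camera
import cv2,numpy as np
s=env.observe();print(s, env.grip_depth)
for n in("scene","top"):
    c=read_camera(n);cv2.imwrite(f"pics/{n}0.png",c["color"]);print(n,c["fx"],c["cx"],c["cy"],c["R"],c["t"], -c["R"].T@c["t"])
E
```

```text
pics
{'time_s': 0.0, 'qpos': array([-1.29101096e+00,  3.42728305e-01,  1.52506445e+00, -6.17518275e-06,
        1.27539303e+00, -1.46024689e-01]), 'joint_velocities': array([ 5.44787726e-04,  8.70444115e-04, -4.45138667e-04,  1.60764128e-03,
        6.42889584e-04,  1.30921407e-05]), 'joint_torque': array([ 1.03308135e-03, -4.31243491e+01, -2.44219673e+01,  7.16590066e-02,
        5.57850022e-02, -1.21453668e-04]), 'ee_pos': array([ 0.21674298, -0.47770072,  0.22602552]), 'tcp_rot': array([-3.06910538e+00, -6.63486206e-01,  1.76410308e-04]), 'ft_force': array([ 0.50341073, -0.28127593,  0.09080793]), 'ft_torque': array([-0.03901418,  0.03236245,  0.03153862]), 'width': 0.9997166491914931} 0.0188
scene 475.4979882804945 284.3349847514362 208.8816073655617 [[-0.84832743  0.52920161  0.01691843]
 [ 0.33039972  0.55406946 -0.76409624]
 [-0.41373495 -0.64261395 -0.64488038]] [ 0.48208014 -0.03604785  1.38524417] [0.99399593 0.65503265 0.85761672]
top 497.6250395235088 279.48376292235264 203.18218720750284 [[ 0.01711701 -0.99972453  0.01605851]
 [-0.99566476 -0.01851169 -0.09115369]
 [ 0.09142585 -0.01442861 -0.99570735]] [-0.05386342  0.52225966  1.28800745] [ 0.40316035 -0.02559651  1.33094935]
```

View pics/scene0.png

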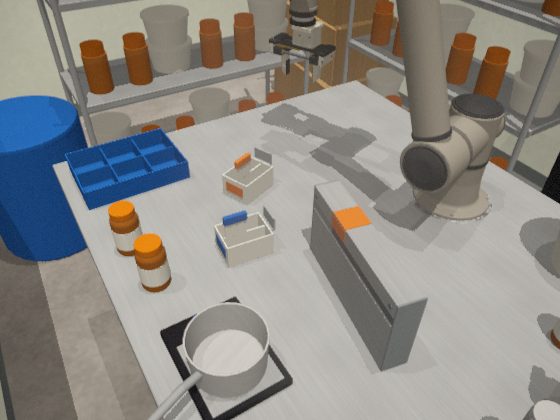

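View pics/top0.png

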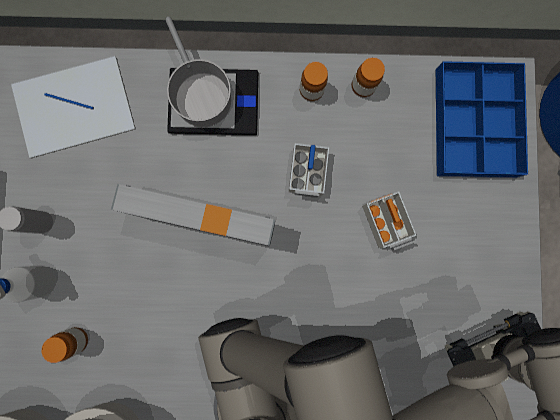

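```bash
python3 - <<'E'
import cv2,numpy as np
a=cv2.imread("pics/scene0.png");b=cv2.imread("pics/top0.png")
cv2.imwrite("pics/s1.png",cv2.resize(a[140:370,200:430],None,fx=2.6,fy=2.6,interpolation=cv2.INTER_CUBIC))
cv2.imwrite("pics/t1.png",cv2.resize(b[130:270,270:430],None,fx=4,fy=4,interpolation=cv2.INTER_CUBIC))
cv2.imwrite("pics/t2.png",cv2.resize(b[160:270,100:310],None,fx=3.8,fy=3.8,interpolation=cv2.INTER_CUBIC))
E
```

```text
(no output)
```

View pics/s1.png

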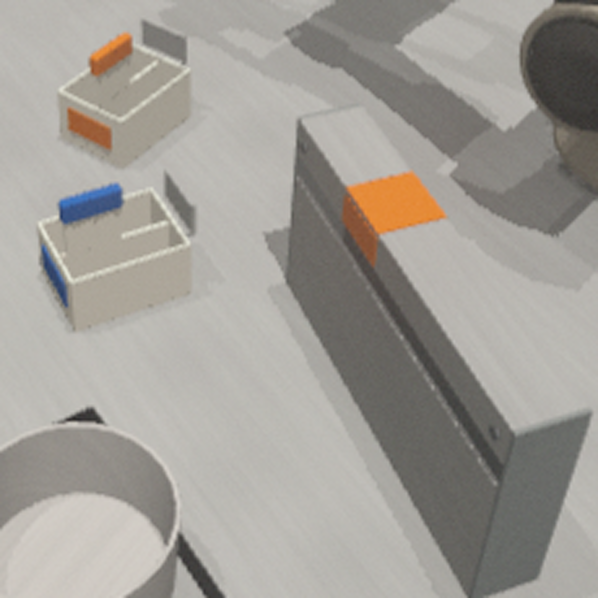

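View pics/t1.png

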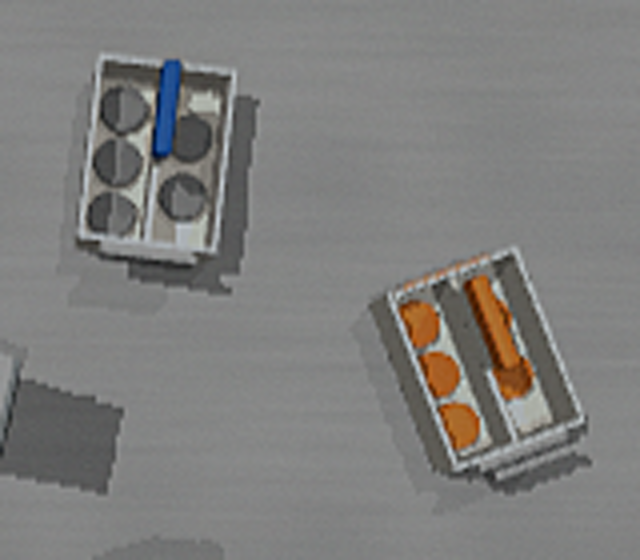

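View pics/t2.png

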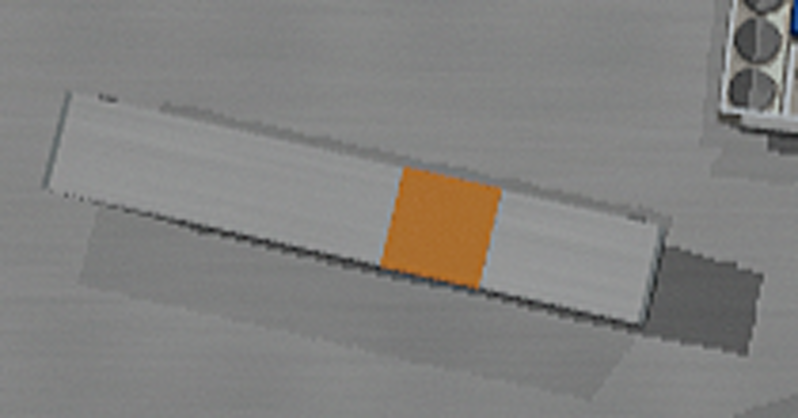

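```bash
cat > h.py <<'E'
import numpy as np, cv2
from plant import env, read_camera
def ray(c,u,v,z):
    d=np.array([(u-c["cx"])/c["fx"],(v-c["cy"])/c["fy"],1.]);R=c["R"];o=-R.T@c["t"];w=R.T@d
    return o+w*(z-o[2])/w[2]
def cloud(c):
    d=c["depth"];v,u=np.mgrid[:d.shape[0],:d.shape[1]]
    P=np.stack([(u-c["cx"])/c["fx"]*d,(v-c["cy"])/c["fy"]*d,d],-1)
    return (P-c["t"])@c["R"]
def proj(c,X):
    p=c["R"]@X+c["t"];return np.array([c["fx"]*p[0]/p[2]+c["cx"],c["fy"]*p[1]/p[2]+c["cy"]])
E
python3 - <<'E'
from h import *
np.set_printoptions(precision=4,suppress=True)
t=read_camera("top");s=read_camera("scene")
T=lambda x,y:(100+x/3.8,160+y/3.8)
for p in [(70,92),(660,222),(403,167),(502,187),(381,268),(479,289),(45,188),(640,325)]:
    print(p,ray(t,*T(*p),.204))
for n,c in(("top",t),("scene",s)):
    hsv=cv2.cvtColor(c["color"],cv2.COLOR_BGR2HSV);P=cloud(c)
    for nm,lo,hi in(("o",(3,150,80),(18,255,255)),("b",(105,120,60),(125,255,255))):
        m=cv2.inRange(hsv,lo,hi)>0
        for zn,z0,z1 in(("handle",.1,.135),("tape",.19,.215)):
            k=m&(P[...,2]>z0)&(P[...,2]<z1)
            num,l,st,ce=cv2.connectedComponentsWithStats(k.astype(np.uint8))
            for i in range(1,num):
                if st[i,4]<25: continue
                q=P[l==i]; q2=q[q[:,2]>np.percentile(q[:,2],30)]
                (ctr,sz,an)=cv2.minAreaRect((q[:,:2]*1000).astype(np.float32))
                ev=np.linalg.svd(q[:,:2]-q[:,:2].mean(0),full_matrices=False)[2][0]
                print(n,nm,zn,st[i],ce[i],q.mean(0),np.array(ctr),np.array(sz),an,ev,q[:,2].min(),q[:,2].max())
E
```

```text
(70, 92) [0.5431 0.3245 0.204 ]
(660, 222) [ 0.4717 -0.0294  0.204 ]
(403, 167) [0.5018 0.1246 0.204 ]
(502, 187) [0.4909 0.0653 0.204 ]
(381, 268) [0.4413 0.1358 0.204 ]
(479, 289) [0.4299 0.0774 0.204 ]
(45, 188) [0.4853 0.3366 0.204 ]
(640, 325) [ 0.4103 -0.0186  0.204 ]
top o handle [358  58  27  27 484] [371.2913  70.2087] [ 0.852  -0.2669  0.1256] [ 853.1559 -267.9532] [57.7033 61.0076] 34.67490005493164 [-0.7568  0.6536] 0.10001379398391794 0.13495246316763432
top o handle [302  62  26  27 481] [314.4345  74.1767] [ 0.8383 -0.1246  0.1262] [ 839.4673 -124.784 ] [58.6511 60.6496] 24.225914001464844 [-0.7035  0.7107] 0.10000343124006995 0.13488708955746215
top o handle [387 199  13  24 132] [392.9621 210.3864] [ 0.5019 -0.3215  0.1195] [ 502.0471 -322.7672] [59.4143 13.5496] 21.274099349975586 [-0.9284 -0.3716] 0.1023490408154474 0.12604753302089716
top o handle [ 42 334  26  29 529] [ 54.2325 348.8639] [0.1604 0.4799 0.1281] [160.4364 480.3615] [58.7519 59.5027] 67.03580474853516 [-0.9899  0.142 ] 0.10158261455873678 0.1349088099044367
top o tape [200 204  32  32 703] [215.505 
[... 2212 characters left out ...]
6.4771 -265.0026] [60.5285 59.6534] 50.35863494873047 [ 0.916  -0.4011] 0.10000688682849328 0.1347892212871482
scene o handle [134 234  31  29 711] [148.218  247.9986] [ 0.8457 -0.117   0.1228] [ 843.5363 -123.9758] [58.755  62.6226] 68.28965759277344 [ 0.7182 -0.6959] 0.10007264878230696 0.13485549520943713
scene o tape [334 207  37  25 544] [351.1691 218.0018] [0.4714 0.1016 0.2056] [470.0571  99.7526] [61.0568 61.8649] 80.83595275878906 [ 0.9992 -0.0397] 0.19010868647222648 0.20942634574863297
scene b handle [223 211  23  15 198] [233.9545 217.8737] [ 0.6373 -0.1178  0.1152] [ 636.3997 -118.0856] [12.1046 54.9121] 82.53524017333984 [ 0.9935 -0.1142] 0.10117064237812008 0.12569270370828667
```

```bash
cat >> h.py <<'E'
from scipy.spatial.transform import Rotation as Rot, Slerp
np.set_printoptions(precision=4,suppress=True)
def plan(tp,tR,n=1):
    s=env.observe();p0=s["ee_pos"];R0=Rot.from_rotvec(s["tcp_rot"])
    d=R0.inv().apply(tp-p0)*100; r=(R0.inv()*tR).as_rotvec()
    print("shift cm",d.round(2),"turn",r.round(3),"| dist cm",round(np.linalg.norm(d),1),"deg",round(np.degrees(np.linalg.norm(r)),1),"min rows",max(np.linalg.norm(d)/4.17,np.degrees(np.linalg.norm(r))/7.16).round(1))
    sl=Slerp([0,1],Rot.concatenate([Rot.identity(),Rot.from_rotvec(r)]))
    if n>1:
        for k in range(1,n+1): print("  ",(d*k/n).round(2),sl(k/n).as_rotvec().round(3))
def down(yaw):  # tool z down, tool x along caddy x at yaw
    return Rot.from_euler('z',yaw)*Rot.from_euler('x',np.pi)
E
python3 - <<'E'
from h import *
print([a for a in dir(env) if a[0]!='_'])
t=read_camera("top")
T=lambda x,y:(270+x/4-.4,130+y/4-.4)
C=[ray(t,*T(*p),.065) for p in [(388,292),(515,248),(583,425),(455,470)]]
for c in C:print(c)
for a,b in((3,0),(2,1)):
    d=C[a]-C[b];print(np.linalg.norm(d),np.degrees(np.arctan2(-d[1],-d[0])))
for a,b in((1,0),(2,3)):
    d=C[a]-C[b];print(np.linalg.norm(d),np.degrees(np.arctan2(d[0],-d[1])))
print("centre",np.mean(C,0), "grip est",np.mean(C,0)[:2]+.02*np.array([.93,.37]))
E
```

```text
['PlanningError', 'close_job', 'grip_depth', 'observe']
[ 0.525  -0.2671  0.065 ]
[ 0.555  -0.3489  0.065 ]
[ 0.4422 -0.3919  0.065 ]
[ 0.4122 -0.31    0.065 ]
0.12072617893999618 20.784480633424025
0.1207094624818326 20.864579677445807
0.08710457956750567 20.091531343813113
0.08727311648573674 20.103922367624936
centre [ 0.4836 -0.3295  0.065 ] grip est [ 0.5022 -0.3221]
```

```bash
python3 - <<'E'
from h import *
y=np.radians(21)
plan(np.array([.503,-.3215,.19]),down(y)); plan(np.array([.503,-.3215,.0912]),down(y))
E
```

```text
shift cm [32.52 -2.43  3.65] turn [-0.001 -0.     0.059] | dist cm 32.8 deg 3.4 min rows 7.9
shift cm [32.52 -2.42 13.53] turn [-0.001 -0.     0.059] | dist cm 35.3 deg 3.4 min rows 8.5
```

```bash
python3 -m crank '[[6,[4,-0.3,0.4],[0,0,0]],[6,[8,-0.6,0.9],[0,0,0.02]],[6,[12,-0.9,1.3],[0,0,0.03]],[6,[16,-1.2,1.8],[0,0,0.04]],[6,[20,-1.5,2.2],[0,0,0.059]]]' && python3 -m crank '[[6,[4,-0.3,0.4],[0,0,0]],[6,[8,-0.6,0.9],[0,0,0]],[6,[12,-0.9,1.3],[0,0,0]],[6,[12,-0.9,1.3],[0,0,0]],[6,[12,-0.9,1.3],[0,0,0]]]' && python3 - <<'E'
from h import *
y=np.radians(21)
print(env.observe()["time_s"])
plan(np.array([.503,-.3215,.0912]),down(y),3)
c=read_camera("top");cv2.imwrite("pics/t3.png",cv2.resize(c["color"][130:300,300:460],None,fx=3.5,fy=3.5))
c=read_camera("scene");cv2.imwrite("pics/s3.png",cv2.resize(c["color"][60:230,180:380],None,fx=3.5,fy=3.5))
E
```

```text
time_s: 0.67
ee_pos: [0.3941, -0.3807, 0.2044]
tcp_rot: [-3.089, -0.571, 0.0]
ft_force: [0.6, -0.6, 0.9]
width: 0.689
time_s: 1.08
ee_pos: [0.5029, -0.3288, 0.1908]
tcp_rot: [-3.087, -0.579, 0.002]
ft_force: [-1.2, -0.2, -0.0]
width: 0.658
1.0833
shift cm [ 0.28 -0.67  9.96] turn [-0.001  0.001  0.004] | dist cm 10.0 deg 0.2 min rows 2.4
   [ 0.09 -0.22  3.32] [-0.     0.     0.001]
   [ 0.19 -0.45  6.64] [-0.001  0.001  0.003]
   [ 0.28 -0.67  9.96] [-0.001  0.001  0.004]
```

View pics/s3.png

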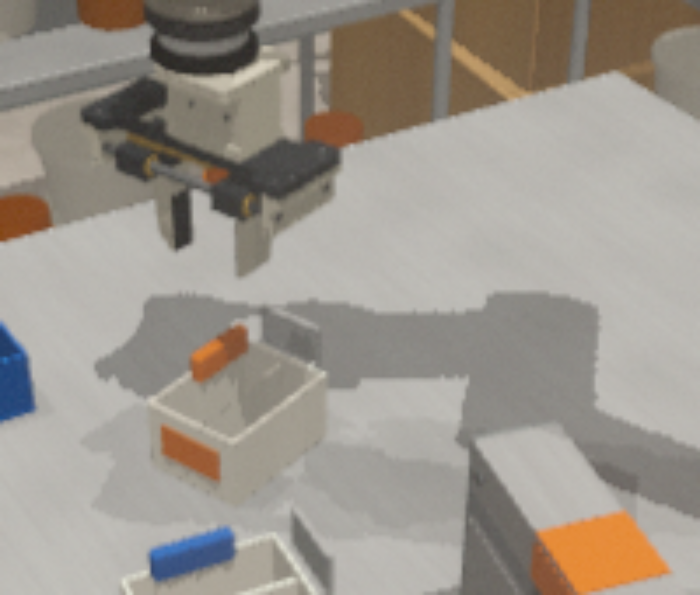

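The open jaws straddle above the orange handle (handle at about (220,352) in the crop), aligned with it. I'll go down and grip.

```bash
python3 -m crank '[[6,[0.2,-0.6,3],[0,0,0]],[6,[0.3,-0.7,6],[0,0,0]],[6,[0.3,-0.7,8.5],[0,0,0]],[6,[0.3,-0.7,10],[0,0,0]],[6,[0.3,-0.7,10],[0,0,0]]]' && python3 -m crank '[[0.8,[0,0,0],[0,0,0]],[0.8,[0,0,0],[0,0,0]],[0.8,[0,0,0],[0,0,0]],[0.8,[0,0,0],[0,0,0]],[0.8,[0,0,0],[0,0,0]]]' 50 && python3 -m crank '[[0.8,[0,0,0],[0,0,0]],[0.8,[0,0,0],[0,0,0]]]'
```

```text
time_s: 1.6
ee_pos: [0.4988, -0.3226, 0.0886]
tcp_rot: [-3.085, -0.568, 0.007]
ft_force: [-1.7, 0.5, -0.5]
width: 0.654
time_s: 2.02
ee_pos: [0.5022, -0.3233, 0.0928]
tcp_rot: [3.087, 0.573, 0.002]
ft_force: [-0.4, -0.0, -0.3]
width: 0.341
time_s: 2.18
ee_pos: [0.502, -0.3229, 0.0921]
tcp_rot: [3.088, 0.573, 0.001]
ft_force: [1.1, 0.9, 0.5]
width: 0.195
```

```bash
python3 -m crank '[[0.5,[0,0,0],[0,0,0]],[0.5,[0,0,0],[0,0,0]],[0.5,[0,0,0],[0,0,0]],[0.5,[0,0,0],[0,0,0]]]' && python3 -m crank '[[0.5,[0,0,-1],[0,0,0]],[0.5,[0,0,-3],[0,0,0]],[0.5,[0,0,-6],[0,0,0]],[0.5,[0,0,-9],[0,0,0]],[0.5,[0,0,-9],[0,0,0]]]' && python3 - <<'E'
from h import *
for n in("top","scene"):
  c=read_camera(n);cv2.imwrite(f"pics/{n}4.png",c["color"])
  cv2.imwrite(f"pics/{n}4c.png",cv2.resize(c["color"][130:300,300:460] if n=="top" else c["color"][60:230,180:380],None,fx=3.5,fy=3.5))
E
```

```text
time_s: 2.52
ee_pos: [0.502, -0.3229, 0.0917]
tcp_rot: [3.089, 0.573, 0.0]
ft_force: [0.9, -0.9, 0.3]
width: 0.124
time_s: 2.93
ee_pos: [0.504, -0.3244, 0.1882]
tcp_rot: [3.081, 0.572, 0.01]
ft_force: [1.5, -1.5, -3.1]
width: 0.123
```

View pics/scene4c.png

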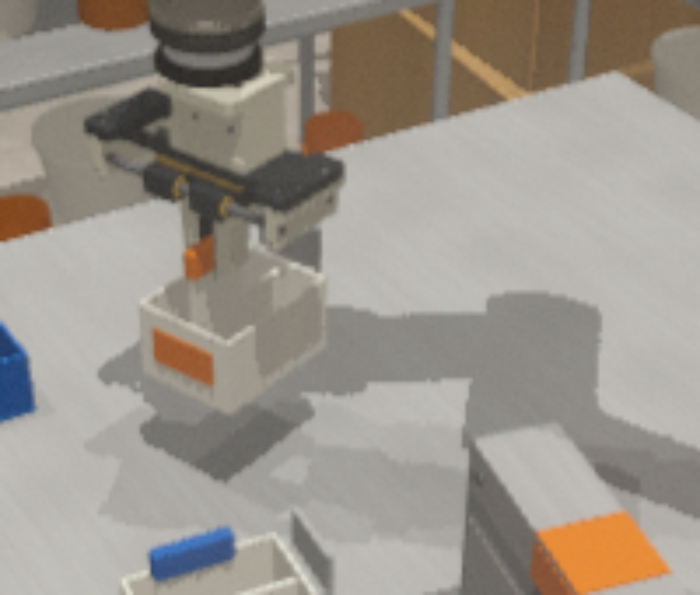

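View pics/top4c.png

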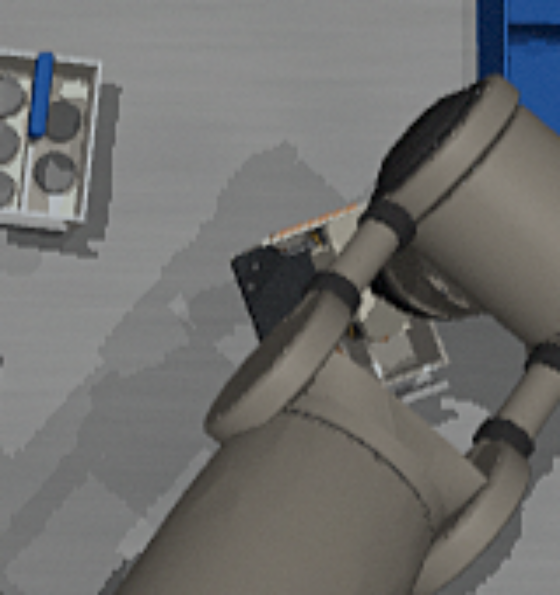

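```bash
cat >> h.py <<'E'
YR=np.radians(-11.6); S=np.array([.497,.095,.14])
OFF=[.001,.0183]
def target(th,a=None,b=None,O=None,y=0.,dz=0.,dx=0.):
    th=np.radians(th);cx=np.array([np.cos(th),0,np.sin(th)]);cz=np.array([-np.sin(th),0,np.cos(th)])
    o=(a*cx+b*cz if O is None else np.array([O[0],0,O[1]]))/1000
    g=o+.08*cx+.05*cz
    tcp=g-OFF[1]*cz-OFF[0]*cx+np.array([dx,y,dz])
    Rz=Rot.from_euler('z',YR)
    return S+Rz.apply(tcp), Rz*Rot.from_euler('y',-th)*Rot.from_euler('x',np.pi)
def where():
    s=env.observe();Rz=Rot.from_euler('z',YR);R=Rot.from_rotvec(s["tcp_rot"])*Rot.from_euler('x',np.pi)
    Rs=Rz.inv()*R; M=Rs.as_matrix();cx,cz=M[:,0],M[:,2]
    tcp=Rz.inv().apply(s["ee_pos"]-S)
    o=tcp+OFF[1]*cz+OFF[0]*cx-.08*cx-.05*cz
    lip=o-.0095*cx+.038*cz
    e=Rs.as_euler('zyx',degrees=True)
    th=-np.radians(e[1]);c=np.array([np.cos(th),np.sin(th)]);zc=np.array([-np.sin(th),np.cos(th)])
    print("t",round(s["time_s"],2),"O mm",(o*1000).round(1),"a,b",(1000*o[[0,2]]@c).round(1),(1000*o[[0,2]]@zc).round(1),"yaw,tilt,roll",e[0].round(1),-e[1].round(1),e[2].round(1),"lip",(lip*1000).round(1),"F",s["ft_force"].round(1),"w",round(s["width"],3))
E
python3 - <<'E'
from h import *
where()
p,R=target(40,16.3,-70,dz=.13)
print(p); plan(p,R,10)
E
```

```text
t 3.03 O mm [  22.4 -450.9   10.8] a,b 22.4 10.8 yaw,tilt,roll 32.6 0.1 -0.0 lip [  14.4 -455.9   48.8] F [-0.3  0.3 -4.3] w 0.13
[0.5926 0.0754 0.3019]
shift cm [ 22.75 -33.9  -11.96] turn [-0.198  0.678  0.546] | dist cm 42.5 deg 51.1 min rows 10.2
   [ 2.28 -3.39 -1.2 ] [-0.02   0.068  0.055]
   [ 4.55 -6.78 -2.39] [-0.04   0.136  0.109]
   [  6.83 -10.17  -3.59] [-0.059  0.203  0.164]
   [  9.1  -13.56  -4.79] [-0.079  0.271  0.218]
   [ 11.38 -16.95  -5.98] [-0.099  0.339  0.273]
   [ 13.65 -20.34  -7.18] [-0.119  0.407  0.328]
   [ 15.93 -23.73  -8.38] [-0.138  0.474  0.382]
   [ 18.2  -27.12  -9.57] [-0.158  0.542  0.437]
   [ 20.48 -30.51 -10.77] [-0.178  0.61   0.491]
   [ 22.75 -33.9  -11.96] [-0.198  0.678  0.546]
```

```bash
python3 -m crank '[[0.5,[0,0,-3],[0,0,0]],[0.5,[0,0,-6],[0,0,0]],[0.5,[1,-1,-9],[0,0,0]],[0.5,[2,-3,-12],[-0.02,0.068,0.055]],[0.5,[4,-6,-13],[-0.04,0.136,0.11]]]' && python3 - <<'E'
from h import *
where()
p,R=target(40,16.3,-70,dz=.13)
plan(p,R,10)
E
```

```text
time_s: 3.45
ee_pos: [0.5185, -0.2543, 0.3134]
tcp_rot: [3.091, 0.391, 0.226]
ft_force: [-0.2, -1.1, -3.2]
width: 0.128
t 3.45 O mm [  25.6 -371.3  130.9] a,b 44.0 125.9 yaw,tilt,roll 26.2 8.2 1.8 lip [  11.8 -376.6  167.2] F [-0.2 -1.1 -3.2] w 0.128
shift cm [ 15.15 -30.14   2.25] turn [-0.154  0.539  0.432] | dist cm 33.8 deg 40.5 min rows 8.1
   [ 1.52 -3.01  0.22] [-0.015  0.054  0.043]
   [ 3.03 -6.03  0.45] [-0.031  0.108  0.086]
   [ 4.55 -9.04  0.67] [-0.046  0.162  0.13 ]
   [  6.06 -12.05   0.9 ] [-0.062  0.216  0.173]
   [  7.58 -15.07   1.12] [-0.077  0.269  0.216]
   [  9.09 -18.08   1.35] [-0.093  0.323  0.259]
   [ 10.61 -21.1    1.57] [-0.108  0.377  0.302]
   [ 12.12 -24.11   1.8 ] [-0.124  0.431  0.346]
   [ 13.64 -27.12   2.02] [-0.139  0.485  0.389]
   [ 15.15 -30.14   2.25] [-0.154  0.539  0.432]
```

```bash
python3 -m crank '[[0.5,[1.5,-3,0.2],[-0.015,0.054,0.043]],[0.5,[3,-6,0.4],[-0.031,0.108,0.086]],[0.5,[4.5,-9,0.7],[-0.046,0.162,0.13]],[0.5,[6.1,-12,0.9],[-0.062,0.216,0.173]],[0.5,[7.6,-15.1,1.1],[-0.077,0.269,0.216]]]' && python3 - <<'E'
from h import *
where()
p,R=target(40,16.3,-70,dz=.13)
plan(p,R,5)
E
```

```text
time_s: 3.87
ee_pos: [0.5527, -0.0854, 0.3036]
tcp_rot: [3.036, 0.05, 0.64]
ft_force: [1.6, 0.6, -4.8]
width: 0.126
t 3.87 O mm [  33.4 -181.5  102.8] a,b 71.9 80.7 yaw,tilt,roll 14.1 23.7 3.2 lip [   9.7 -185.5  133.7] F [ 1.6  0.6 -4.8] w 0.126
shift cm [  4.22 -15.97   1.27] turn [-0.082  0.277  0.216] | dist cm 16.6 deg 20.7 min rows 4.0
   [ 0.84 -3.19  0.25] [-0.016  0.055  0.043]
   [ 1.69 -6.39  0.51] [-0.033  0.111  0.086]
   [ 2.53 -9.58  0.76] [-0.049  0.166  0.13 ]
   [  3.38 -12.77   1.01] [-0.066  0.222  0.173]
   [  4.22 -15.97   1.27] [-0.082  0.277  0.216]
```

```bash
python3 -m crank '[[0.5,[1.2,-3.2,0.2],[-0.016,0.055,0.043]],[0.5,[2.2,-6.4,0.5],[-0.033,0.111,0.086]],[0.5,[3,-9.6,0.8],[-0.049,0.166,0.13]],[0.5,[3.6,-12.8,1],[-0.066,0.222,0.173]],[0.5,[4.2,-16,1.3],[-0.082,0.277,0.216]]]' && python3 -m crank '[[0.5,[0,0,0],[0,0,0]],[0.5,[0,0,0],[0,0,0]]]' && python3 - <<'E'
from h import *
where()
p,R=target(40,16.3,-70,dz=.13)
plan(p,R)
p,R=target(40,16.3,-70)
plan(p,R,5)
for n in("top","scene"):
  c=read_camera(n);cv2.imwrite(f"pics/{n}5.png",c["color"])
E
```

```text
time_s: 4.28
ee_pos: [0.5882, 0.0562, 0.3006]
tcp_rot: [2.892, -0.255, 0.992]
ft_force: [1.4, -1.1, -3.8]
width: 0.127
time_s: 4.45
ee_pos: [0.5883, 0.0556, 0.3005]
tcp_rot: [2.894, -0.248, 0.987]
ft_force: [-0.5, 0.1, -2.9]
width: 0.128
t 4.45 O mm [ 54.3 -22.7  87.1] a,b 96.3 35.5 yaw,tilt,roll 1.8 37.8 0.1 lip [ 23.6 -23.  111.3] F [-0.5  0.1 -2.9] w 0.128
shift cm [ 0.17 -2.02 -0.09] turn [-0.002  0.039  0.031] | dist cm 2.0 deg 2.8 min rows 0.5
shift cm [-7.79 -2.25 10.18] turn [-0.002  0.039  0.031] | dist cm 13.0 deg 2.8 min rows 3.1
   [-1.56 -0.45  2.04] [-0.     0.008  0.006]
   [-3.11 -0.9   4.07] [-0.001  0.016  0.012]
   [-4.67 -1.35  6.11] [-0.001  0.023  0.019]
   [-6.23 -1.8   8.15] [-0.002  0.031  0.025]
   [-7.79 -2.25 10.18] [-0.002  0.039  0.031]
```

View pics/scene5.png

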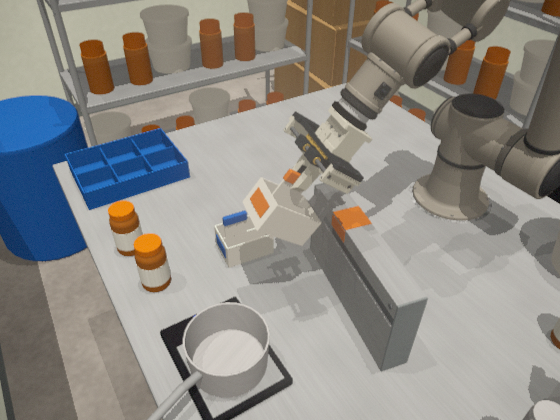

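The caddy is held tilted in front of the rail (tray around (285,215)), beside the tape at (352,222) and clear of the blue caddy. Next it goes down in front of the slot.

```bash
python3 -m crank '[[0.5,[-1.2,-1,1.6],[0,0.02,0.015]],[0.5,[-2.6,-2.2,3.4],[-0.001,0.039,0.031]],[0.5,[-4.4,-2.2,5.7],[-0.001,0.039,0.031]],[0.5,[-6.2,-2.2,8.1],[-0.002,0.039,0.031]],[0.5,[-7.5,-2.2,10],[-0.002,0.039,0.031]]]' && python3 -m crank '[[0.5,[0,0,0],[0,0,0]],[0.5,[0,0,0],[0,0,0]]]' && python3 - <<'E'
from h import *
where()
p,R=target(40,16.3,-70)
plan(p,R)
for n in("top","scene"):
  c=read_camera(n);cv2.imwrite(f"pics/{n}6.png",c["color"])
  cv2.imwrite(f"pics/{n}6c.png",cv2.resize(c["color"][140:260,150:350] if n=="top" else c["color"][100:280,220:420],None,fx=3.5,fy=3.5,interpolation=cv2.INTER_CUBIC))
E
```

```text
time_s: 4.97
ee_pos: [0.5954, 0.074, 0.1789]
tcp_rot: [2.866, -0.305, 1.035]
ft_force: [1.8, 1.7, -3.8]
width: 0.127
time_s: 5.13
ee_pos: [0.5977, 0.0752, 0.1821]
tcp_rot: [2.866, -0.303, 1.043]
ft_force: [1.0, 1.0, -3.5]
width: 0.129
t 5.13 O mm [ 62.5   0.9 -32.9] a,b 26.7 -65.4 yaw,tilt,roll -0.7 40.0 -0.7 lip [ 30.8   1.3 -10. ] F [ 1.   1.  -3.5] w 0.129
shift cm [-1.04  0.09  0.46] turn [ 0.01  -0.    -0.004] | dist cm 1.1 deg 0.6 min rows 0.3
```

View pics/scene6c.png

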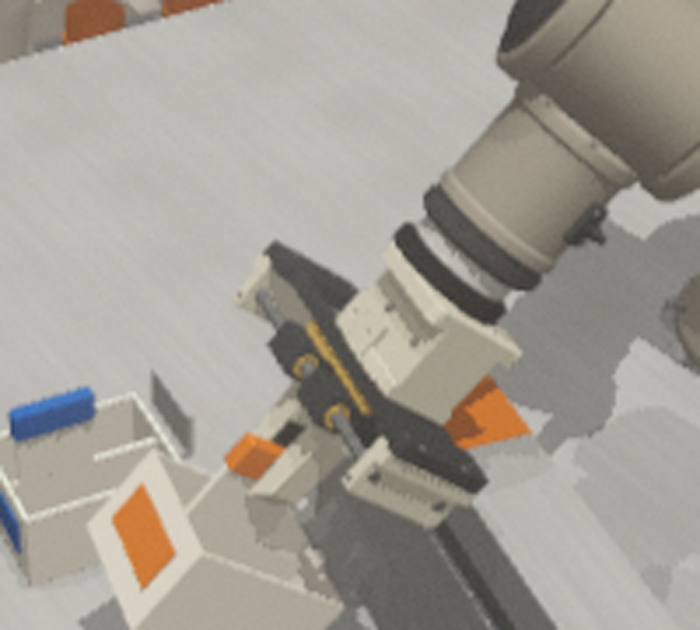

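View pics/top6c.png

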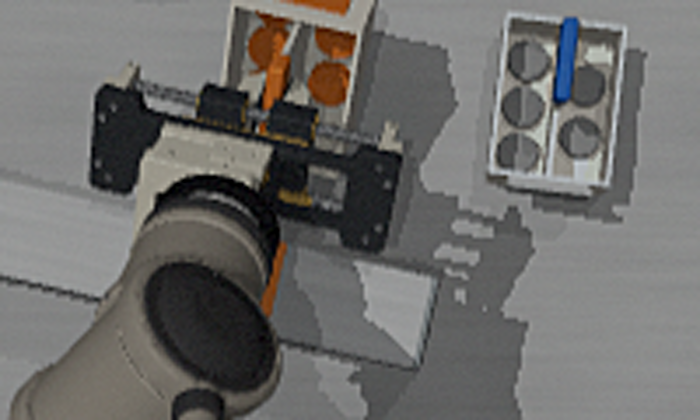

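```bash
python3 - <<'E'
from h import *
s=env.observe();R=Rot.from_rotvec(s["tcp_rot"])*Rot.from_euler('x',np.pi);M=R.as_matrix()
g=s["ee_pos"]+OFF[1]*M[:,2]+OFF[0]*M[:,0]
for n in("top","scene"):
    c=read_camera(n);hsv=cv2.cvtColor(c["color"],cv2.COLOR_BGR2HSV);P=(cloud(c)-g)@M*1000
    m=cv2.inRange(hsv,(3,150,80),(18,255,255))>0
    print(n,"handle front end expected px",proj(c,g+M@[.03,0,.012]), "tray front rim corners", proj(c,g+M@[.04,.045,-.045]),proj(c,g+M@[.04,-.045,-.045]))
    q=P[m&(abs(P).max(-1)<60)&(P[...,2]>-20)]
    print(len(q),q.min(0),q.max(0),q.mean(0),np.percentile(q,95,axis=0))
    w=cv2.inRange(hsv,(0,0,60),(40,90,255))>0
    f=P[w&(abs(P[...,1])<40)&(P[...,0]>25)&(P[...,0]<60)&(P[...,2]<-55)&(P[...,2]>-100)]
    print("front face x (exp 40)",len(f),np.percentile(f,[10,50,90],axis=0)[:,0] if len(f) else 0)
    sd=P[w&(P[...,1]>35)&(P[...,1]<60)&(P[...,0]<35)&(P[...,0]>-70)&(P[...,2]<-55)&(P[...,2]>-100)]
    print("left side y (45)",len(sd),np.percentile(sd,[10,50,90],axis=0)[:,1] if len(sd) else 0)
    cv2.imwrite(f"pics/{n}7.png",cv2.resize(c["color"][110:230,180:300] if n=="top" else c["color"][200:300,220:340],None,fx=5,fy=5,interpolation=cv2.INTER_CUBIC))
E
```

```text
top handle front end expected px [228.2039 158.5381] tray front rim corners [215.3056 138.6338] [253.0058 147.3991]
81 [-21.5034  -5.0809  -9.7803] [30.8259  6.0784 16.443 ] [16.4666  0.568   8.9145] [29.6089  5.4126 14.4436]
front face x (exp 40) 116 [36.973  38.4758 39.5028]
left side y (45) 75 [41.4097 41.8405 42.384 ]
scene handle front end expected px [291.5762 224.3034] tray front rim corners [277.6584 258.2183] [263.3616 228.3558]
121 [ 5.5927 -3.9623 -9.0907] [33.8094  7.1093 13.8573] [22.7113  3.1418  3.5455] [32.2279  6.5156 13.1869]
front face x (exp 40) 257 [40.0673 41.3468 42.8589]
left side y (45) 702 [42.0512 43.4025 44.7441]
```

View pics/top7.png

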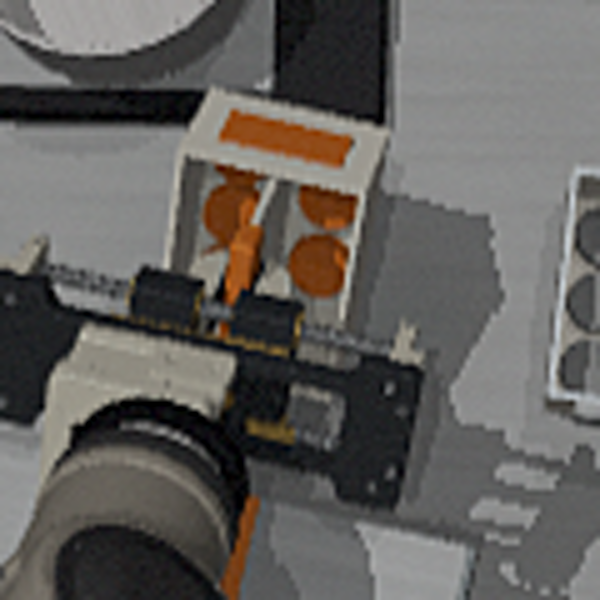

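View pics/scene7.png

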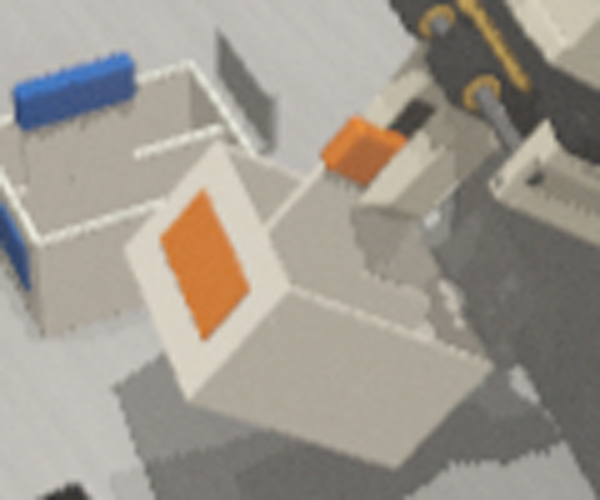

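```bash
python3 -m crank '[[0.5,[-0.5,0.1,0],[0.01,0,-0.004]],[0.5,[-1.04,0.1,0],[0.01,0,-0.004]],[0.5,[-1.04,0.1,-1],[0.01,0,-0.004]],[0.5,[-1.04,0.1,-2],[0.01,0,-0.004]],[0.5,[-1.04,0.1,-2.5],[0.01,0,-0.004]]]' && python3 -m crank '[[0.5,[0,0,0],[0,0,0]]]' && python3 - <<'E'
from h import *
where()
p,R=target(40,16.3,-20)
plan(p,R)
p,R=target(40,16.3,8)
plan(p,R)
E
```

```text
time_s: 5.75
ee_pos: [0.5727, 0.0805, 0.1965]
tcp_rot: [2.874, -0.291, 1.051]
ft_force: [-0.1, -0.5, -3.7]
width: 0.127
time_s: 5.83
ee_pos: [0.5735, 0.0807, 0.1972]
tcp_rot: [2.874, -0.292, 1.054]
ft_force: [0.4, 0.0, -4.4]
width: 0.131
t 5.83 O mm [ 38.    1.5 -18. ] a,b 17.3 -38.3 yaw,tilt,roll 0.1 40.3 0.2 lip [6.2 1.4 4.8] F [ 0.4  0.  -4.4] w 0.131
shift cm [-0.1   0.13 -1.79] turn [-0.002 -0.004 -0.001] | dist cm 1.8 deg 0.3 min rows 0.4
shift cm [-0.09  0.13 -4.59] turn [-0.002 -0.004 -0.001] | dist cm 4.6 deg 0.3 min rows 1.1
```

```bash
python3 -m crank '[[0.5,[-0.1,0.1,-0.4],[0,0,0]],[0.5,[-0.1,0.1,-0.8],[0,0,0]],[0.5,[-0.1,0.1,-1.2],[0,0,0]],[0.5,[-0.1,0.1,-1.6],[0,0,0]],[0.5,[-0.1,0.1,-2],[0,0,0]]]' && python3 - <<'E'
from h import *
where()
p,R=target(40,16.3,8)
plan(p,R)
c=read_camera("scene");cv2.imwrite(f"pics/s8.png",cv2.resize(c["color"][180:300,250:400],None,fx=4.5,fy=4.5,interpolation=cv2.INTER_CUBIC))
E
```

```text
time_s: 6.25
ee_pos: [0.56, 0.0823, 0.2102]
tcp_rot: [2.874, -0.292, 1.05]
ft_force: [0.3, -0.5, -4.2]
width: 0.125
t 6.25 O mm [24.2  0.3 -4.9] a,b 15.4 -19.4 yaw,tilt,roll 0.1 40.1 0.1 lip [-7.5  0.3 18. ] F [ 0.3 -0.5 -4.2] w 0.125
shift cm [ 0.1   0.02 -2.72] turn [-0.001 -0.002 -0.   ] | dist cm 2.7 deg 0.1 min rows 0.7
```

View pics/s8.png

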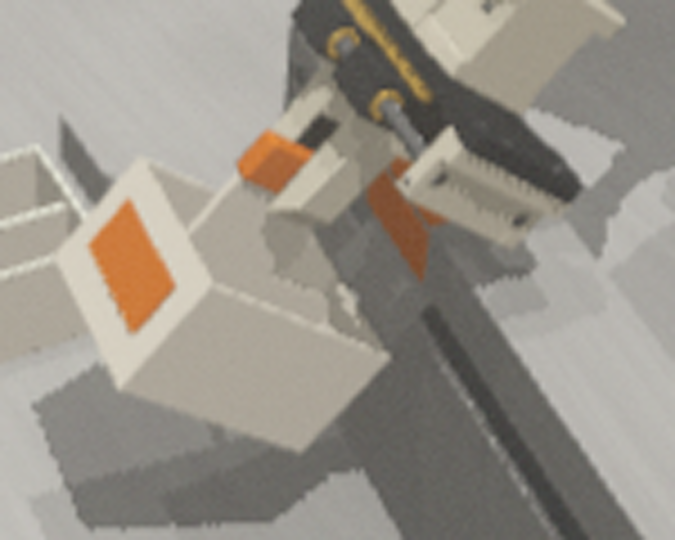

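The tray's rear corner sits at about (388,355) by the slot and the lip is entering behind it. There's no contact force, so I'll keep going up.

```bash
python3 -m crank '[[0.5,[0.1,0,-0.5],[0,0,0]],[0.5,[0.1,0,-1.1],[0,0,0]],[0.5,[0.1,0,-1.7],[0,0,0]],[0.5,[0.1,0,-2.3],[0,0,0]],[0.5,[0.1,0,-2.7],[0,0,0]]]' && python3 -m crank '[[0.5,[0,0,0],[0,0,0]]]' && python3 - <<'E'
from h import *
where()
p,R=target(40,4,8)
plan(p,R)
E
```

```text
time_s: 6.72
ee_pos: [0.5435, 0.0857, 0.232]
tcp_rot: [2.874, -0.292, 1.051]
ft_force: [-0.0, 0.2, -4.0]
width: 0.124
time_s: 6.8
ee_pos: [0.5437, 0.0858, 0.2323]
tcp_rot: [2.874, -0.291, 1.052]
ft_force: [0.7, 0.3, -3.8]
width: 0.126
t 6.8 O mm [ 7.7  0.5 17.1] a,b 16.9 8.1 yaw,tilt,roll 0.1 40.2 0.2 lip [-24.1   0.4  40. ] F [ 0.7  0.3 -3.8] w 0.126
shift cm [-1.28  0.04  0.04] turn [-0.002 -0.003 -0.   ] | dist cm 1.3 deg 0.2 min rows 0.3
```

```bash
cat > clr.py <<'E'
import numpy as np
def box(P,x0,x1,z0,z1):
    dx=np.maximum(np.maximum(x0-P[:,0],P[:,0]-x1),0);dz=np.maximum(np.maximum(z0-P[:,1],P[:,1]-z1),0);return np.hypot(dx,dz)
g=np.linspace(-4,0,9)
up=np.array([(x,z) for x in g for z in np.arange(26,64.1,1)]);lo=np.array([(x,z) for x in g for z in np.arange(-140,.1,1)])
def clr(th,ox,oz):
    t=np.radians(th);M=np.array([[np.cos(t),-np.sin(t)],[np.sin(t),np.cos(t)]])
    return [round(float(min(box((S-[ox,oz])@M,*b).min() for b in((-12,0,0,5),(-12,-7,0,38),(0,120,-60,5)))),1) for S in(up,lo)]
E
python3 - <<'E'
from clr import clr
for w in [(40,7.7,17),(40,3,13),(40,-1,9.7),(40,-2,8.7),(30,0,8.5),(30,0,10),(20,0,8),(20,1.5,8),(10,1,7),(10,2,6),(5,1.2,5),(0,1,4),(0,1.5,3)]: print(w,clr(*w))
E
```

```text
(40, 7.7, 17) [3.8, 9.3]
(40, 3, 13) [6.9, 5.7]
(40, -1, 9.7) [6.8, 5.5]
(40, -2, 8.7) [7.0, 4.1]
(30, 0, 8.5) [10.2, 4.2]
(30, 0, 10) [8.9, 5.0]
(20, 0, 8) [9.4, 2.7]
(20, 1.5, 8) [8.0, 4.1]
(10, 1, 7) [5.4, 2.2]
(10, 2, 6) [4.6, 3.0]
(5, 1.2, 5) [3.7, 1.6]
(0, 1, 4) [2.0, 1.0]
(0, 1.5, 3) [1.5, 1.5]
```

```bash
python3 - <<'E'
from h import *
for w in [(40,3,13),(40,-1,9.7),(35,-.5,9.6),(30,0,9.5),(25,.8,8.8),(20,1.5,8)]:
    print(w,end=' ');plan(*target(w[0],O=w[1:]))
E
```

```text
(40, 3, 13) shift cm [-0.61  0.04  0.04] turn [-0.002 -0.003 -0.   ] | dist cm 0.6 deg 0.2 min rows 0.1
(40, -1, 9.7) shift cm [-1.13  0.04  0.03] turn [-0.002 -0.003 -0.   ] | dist cm 1.1 deg 0.2 min rows 0.3
(35, -0.5, 9.6) shift cm [-0.85  0.04  0.77] turn [-0.002 -0.091 -0.   ] | dist cm 1.2 deg 5.2 min rows 0.7
(30, 0, 9.5) shift cm [-0.64  0.04  1.53] turn [-0.002 -0.178 -0.   ] | dist cm 1.7 deg 10.2 min rows 1.4
(25, 0.8, 8.8) shift cm [-0.51  0.04  2.37] turn [-0.002 -0.265 -0.   ] | dist cm 2.4 deg 15.2 min rows 2.1
(20, 1.5, 8) shift cm [-0.45  0.05  3.22] turn [-0.002 -0.353 -0.   ] | dist cm 3.3 deg 20.2 min rows 2.8
```

```bash
python3 -m crank '[[0.5,[-0.6,0,0],[0,0,0]],[0.5,[-1.1,0,0],[0,0,0]],[0.5,[-1.1,0,0],[0,0,0]],[0.5,[-0.85,0,0.75],[0,-0.09,0]],[0.5,[-0.65,0,1.55],[0,-0.18,0]]]' && python3 -m crank '[[0.5,[0,0,0],[0,0,0]]]' && python3 - <<'E'
from h import *
from clr import clr
where()
for w in [(25,.8,8.8),(20,1.5,8),(15,1.8,7),(10,2,6)]:
    print(w,end=' ');plan(*target(w[0],O=w[1:]))
E
```

```text
time_s: 7.22
ee_pos: [0.5453, 0.0837, 0.2157]
tcp_rot: [2.955, -0.301, 0.825]
ft_force: [-0.5, -1.6, -4.7]
width: 0.126
time_s: 7.3
ee_pos: [0.5502, 0.0832, 0.2181]
tcp_rot: [2.954, -0.306, 0.833]
ft_force: [1.3, 0.3, -2.8]
width: 0.128
t 7.3 O mm [ 3.7 -0.7  9.8] a,b 8.2 6.4 yaw,tilt,roll -0.3 31.5 -0.2 lip [-24.3  -0.6  37.2] F [ 1.3  0.3 -2.8] w 0.128
(25, 0.8, 8.8) shift cm [ 0.01 -0.09  0.85] turn [ 0.003 -0.114 -0.003] | dist cm 0.9 deg 6.5 min rows 0.9
(20, 1.5, 8) shift cm [ 0.2  -0.09  1.68] turn [ 0.003 -0.201 -0.003] | dist cm 1.7 deg 11.5 min rows 1.6
(15, 1.8, 7) shift cm [ 0.27 -0.1   2.51] turn [ 0.003 -0.288 -0.004] | dist cm 2.5 deg 16.5 min rows 2.3
(10, 2, 6) shift cm [ 0.27 -0.1   3.35] turn [ 0.002 -0.376 -0.004] | dist cm 3.4 deg 21.5 min rows 3.0
```

```bash
python3 -m crank '[[0.5,[0,-0.1,0.4],[0,-0.06,0]],[0.5,[0,-0.1,0.85],[0,-0.114,0]],[0.5,[0.1,-0.1,1.25],[0,-0.158,0]],[0.5,[0.2,-0.1,1.7],[0,-0.2,0]],[0.5,[0.2,-0.1,1.7],[0,-0.2,0]]]' && python3 - <<'E'
from h import *
from clr import clr
where()
for w in [(15,1.8,7),(10,2,6),(5,1.6,4.8),(0,1.3,3)]:
    print(w,end=' ');plan(*target(w[0],O=w[1:]))
E
```

```text
time_s: 7.72
ee_pos: [0.5591, 0.0803, 0.203]
tcp_rot: [3.035, -0.319, 0.538]
ft_force: [-0.1, 0.3, -4.0]
width: 0.129
t 7.72 O mm [ 0.5 -1.8  6. ] a,b 2.6 5.4 yaw,tilt,roll -0.5 20.2 -0.5 lip [-21.5  -1.4  38.4] F [-0.1  0.3 -4. ] w 0.129
(15, 1.8, 7) shift cm [ 0.41 -0.2   0.67] turn [ 0.008 -0.09  -0.006] | dist cm 0.8 deg 5.2 min rows 0.7
(10, 2, 6) shift cm [ 0.57 -0.21  1.49] turn [ 0.008 -0.177 -0.006] | dist cm 1.6 deg 10.2 min rows 1.4
(5, 1.6, 4.8) shift cm [ 0.61 -0.22  2.32] turn [ 0.007 -0.264 -0.006] | dist cm 2.4 deg 15.2 min rows 2.1
(0, 1.3, 3) shift cm [ 0.58 -0.22  3.22] turn [ 0.007 -0.352 -0.007] | dist cm 3.3 deg 20.2 min rows 2.8
```

```bash
python3 -m crank '[[0.5,[0.3,-0.2,0.3],[0,-0.045,0]],[0.5,[0.42,-0.2,0.67],[0.008,-0.09,-0.006]],[0.5,[0.5,-0.2,1.05],[0.008,-0.133,-0.006]],[0.5,[0.57,-0.2,1.45],[0.008,-0.177,-0.006]],[0.5,[0.57,-0.2,1.45],[0.008,-0.177,-0.006]]]' && python3 - <<'E'
from h import *
where()
for w in [(10,2,6),(5,1.6,4.8),(0,1.3,3)]:
    print(w,end=' ');plan(*target(w[0],O=w[1:]))
E
```

```text
time_s: 8.13
ee_pos: [0.569, 0.0801, 0.1907]
tcp_rot: [3.096, -0.314, 0.27]
ft_force: [-0.5, 0.3, -4.7]
width: 0.129
t 8.13 O mm [ 1.2 -0.2  5.8] a,b 2.2 5.5 yaw,tilt,roll 0.0 10.0 -0.0 lip [-14.7  -0.2  41.6] F [-0.5  0.3 -4.7] w 0.129
(10, 2, 6) shift cm [ 0.08 -0.01 -0.01] turn [0.001 0.    0.   ] | dist cm 0.1 deg 0.0 min rows 0.0
(5, 1.6, 4.8) shift cm [ 0.26 -0.01  0.8 ] turn [ 0.001 -0.087  0.   ] | dist cm 0.8 deg 5.0 min rows 0.7
(0, 1.3, 3) shift cm [ 0.39 -0.01  1.7 ] turn [ 0.001 -0.174  0.   ] | dist cm 1.7 deg 10.0 min rows 1.4
```

```bash
python3 -m crank '[[0.5,[0.15,0,0.3],[0,-0.035,0]],[0.5,[0.25,0,0.65],[0,-0.07,0]],[0.5,[0.3,0,1],[0,-0.105,0]],[0.5,[0.36,0,1.35],[0,-0.14,0]],[0.5,[0.39,0,1.65],[0,-0.17,0]]]' && python3 -m crank '[[0.5,[0,0,0],[0,0,0]],[0.5,[0,0,0],[0,0,0]]]' && python3 - <<'E'
from h import *
where()
plan(*target(0,O=(1,0)))
c=read_camera("scene");cv2.imwrite(f"pics/s9.png",cv2.resize(c["color"][160:320,230:420],None,fx=3.7,fy=3.7,interpolation=cv2.INTER_CUBIC))
c=read_camera("top");cv2.imwrite(f"pics/t9.png",cv2.resize(c["color"][130:260,150:320],None,fx=4,fy=4,interpolation=cv2.INTER_CUBIC))
E
```

```text
time_s: 8.55
ee_pos: [0.5747, 0.0793, 0.1756]
tcp_rot: [3.124, -0.316, 0.008]
ft_force: [0.3, 0.5, -4.3]
width: 0.127
time_s: 8.72
ee_pos: [0.5746, 0.0796, 0.1755]
tcp_rot: [3.125, -0.315, 0.008]
ft_force: [1.3, 0.9, -4.1]
width: 0.126
t 8.72 O mm [0.3 0.4 3.3] a,b 0.3 3.3 yaw,tilt,roll 0.1 0.3 0.0 lip [-9.4  0.4 41.3] F [ 1.3  0.9 -4.1] w 0.126
shift cm [0.09 0.05 0.38] turn [-0.    -0.005  0.002] | dist cm 0.4 deg 0.3 min rows 0.1
```

View pics/s9.png

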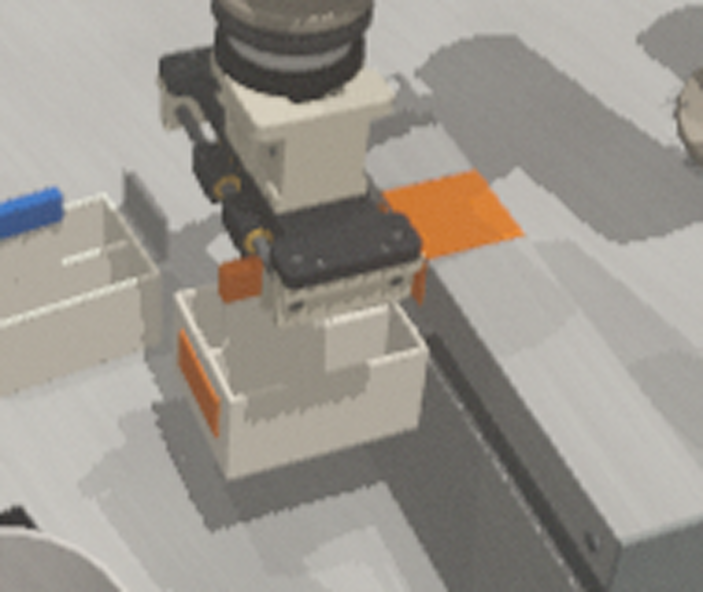

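View pics/t9.png

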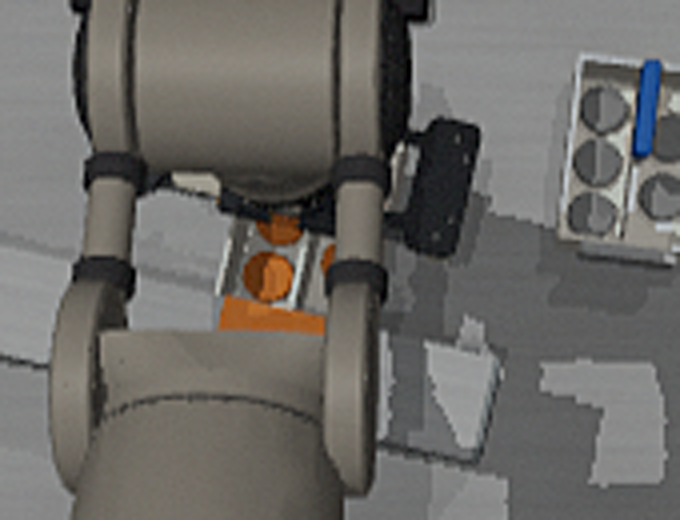

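The tray is level at the rail, rear rim (about (425,350) in the scene crop) at slot height. Next I'll lower it onto the edge while watching the force.

```bash
python3 -m crank '[[0.5,[0,0,0.1],[0,0,0]],[0.5,[0,0,0.2],[0,0,0]],[0.5,[0,0,0.3],[0,0,0]],[0.5,[0,0,0.35],[0,0,0]],[0.5,[0,0,0.35],[0,0,0]]]' && python3 - <<'E'
from h import *
where()
E
```

```text
time_s: 9.23
ee_pos: [0.5746, 0.08, 0.1722]
tcp_rot: [-3.124, 0.313, -0.005]
ft_force: [0.6, 0.8, -4.1]
width: 0.128
t 9.23 O mm [0.1 0.8 0.3] a,b 0.1 0.3 yaw,tilt,roll 0.2 0.2 0.1 lip [-9.5  0.7 38.2] F [ 0.6  0.8 -4.1] w 0.128
```

```bash
python3 -m crank '[[0.5,[0,0,0.1],[0,0,0]],[0.5,[0,0,0.2],[0,0,0]],[0.5,[0,0,0.25],[0,0,0]]]' && python3 - <<'E'
from h import *
where()
E
```

```text
time_s: 9.48
ee_pos: [0.5753, 0.0798, 0.1711]
tcp_rot: [-3.124, 0.313, -0.008]
ft_force: [-1.0, -1.0, 7.2]
width: 0.126
t 9.48 O mm [ 0.9  0.7 -1. ] a,b 0.9 -1.0 yaw,tilt,roll 0.2 0.3 0.1 lip [-8.8  0.6 37. ] F [-1.  -1.   7.2] w 0.126
```

The force shows the tongue resting on the lower edge at the expected height. Releasing now.

```bash
python3 -m crank '[[0.9,[0,0,-0.1],[0,0,0]],[1.2,[0,0,-0.1],[0,0,0]],[1.8,[0,0,-0.1],[0,0,0]],[3,[0,0,-0.1],[0,0,0]],[4,[0,0,-0.1],[0,0,0]]]' 10 && python3 -m crank '[[4,[0,0,0],[0,0,0]],[4,[0,0,0],[0,0,0]],[4,[0,0,0],[0,0,0]]]' && python3 - <<'E'
from h import *
where()
c=read_camera("scene");cv2.imwrite(f"pics/s10.png",cv2.resize(c["color"][160:320,230:420],None,fx=3.7,fy=3.7,interpolation=cv2.INTER_CUBIC))
E
```

```text
time_s: 9.9
ee_pos: [0.5747, 0.0802, 0.1709]
tcp_rot: [-3.124, 0.313, -0.005]
ft_force: [-0.4, -0.7, 0.4]
width: 0.295
time_s: 10.15
ee_pos: [0.5746, 0.0801, 0.1708]
tcp_rot: [-3.124, 0.313, -0.005]
ft_force: [0.7, 0.2, 0.3]
width: 0.432
t 10.15 O mm [ 0.1  0.9 -1.1] a,b 0.1 -1.1 yaw,tilt,roll 0.2 0.2 0.1 lip [-9.5  0.7 36.9] F [0.7 0.2 0.3] w 0.432
```

View pics/s10.png

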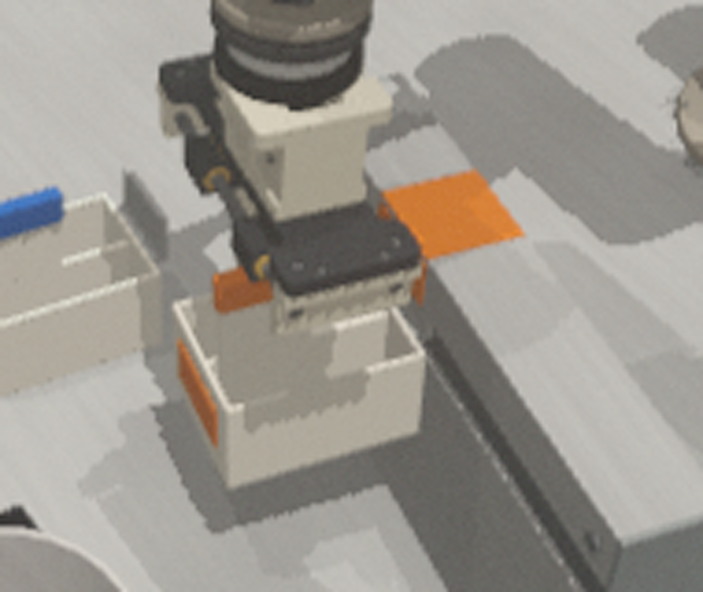

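The caddy hangs on its own: the tray shows at (180–425, 300–485), the handle is free between the jaws and the force is zero. Now I'll retreat straight up.

```bash
python3 -m crank '[[4,[0,0,-1],[0,0,0]],[4,[0,0,-3],[0,0,0]],[4,[0,0,-6],[0,0,0]],[4,[0,0,-9],[0,0,0]],[4,[0,0,-12],[0,0,0]]]' && python3 -m crank '[[4,[0,2,-3],[0,0,0]],[4,[0,5,-5],[0,0,0]],[4,[0,9,-5],[0,0,0]],[4,[0,13,-5],[0,0,0]],[4,[0,17,-5],[0,0,0]]]' && python3 -m crank '[[4,[0,3,0],[0,0,0]],[4,[0,6,0],[0,0,0]],[4,[0,6,0],[0,0,0]],[4,[0,6,0],[0,0,0]],[4,[0,6,0],[0,0,0]]]'  && python3 - <<'E'
from h import *
Rz=Rot.from_euler('z',YR)
for n in("scene","top"):
    c=read_camera(n);hsv=cv2.cvtColor(c["color"],cv2.COLOR_BGR2HSV);P=cloud(c);Q=Rz.inv().apply((P-S).reshape(-1,3)).reshape(P.shape)*1000
    m=cv2.inRange(hsv,(3,150,80),(18,255,255))>0
    q=Q[m&(Q[...,0]>30)&(Q[...,0]<130)&(abs(Q[...,1])<60)&(Q[...,2]>25)&(Q[...,2]<90)]
    if len(q):
        v=np.linalg.svd(q-q.mean(0),full_matrices=False)[2][0]
        print(n,"handle slot-frame mm",len(q),q.mean(0),q.min(0),q.max(0),"axis",v)
    b=cv2.inRange(hsv,(105,120,60),(125,255,255))>0
    k=P[b&(P[...,2]>.1)&(P[...,2]<.13)&(abs(P[...,0]-.63)<.07)&(abs(P[...,1]+.12)<.08)];print("blue",k.mean(0))
    cv2.imwrite(f"pics/{n}11.png",cv2.resize(c["color"][160:320,230:420] if n=="scene" else c["color"][130:260,150:340],None,fx=3.7,fy=3.7,interpolation=cv2.INTER_CUBIC))
E
```

```text
time_s: 10.62
ee_pos: [0.574, 0.0799, 0.293]
tcp_rot: [-3.124, 0.313, -0.005]
ft_force: [0.9, -0.3, -0.5]
width: 0.435
time_s: 11.03
ee_pos: [0.5399, -0.0881, 0.3419]
tcp_rot: [-3.125, 0.311, -0.008]
ft_force: [1.1, -0.9, -0.5]
width: 0.437
time_s: 11.45
ee_pos: [0.5286, -0.1453, 0.3409]
tcp_rot: [-3.124, 0.313, -0.005]
ft_force: [-0.2, 0.1, -0.4]
width: 0.437
scene handle slot-frame mm 281 [85.8818  3.5285 52.8359] [55.7217 -4.5468 36.9576] [114.7174   7.5627  63.532 ] axis [ 0.9986  0.0127 -0.0509]
blue [ 0.6375 -0.1178  0.115 ]
top handle slot-frame mm 127 [81.1601  0.5894 58.0023] [51.894  -5.1148 42.1178] [111.2659   6.4897  64.3315] axis [-0.9999  0.0079  0.0132]
blue [nan nan nan]<stdin>:11: RuntimeWarning: Mean of empty slice.
  ret = um.true_divide(
```

View pics/scene11.png

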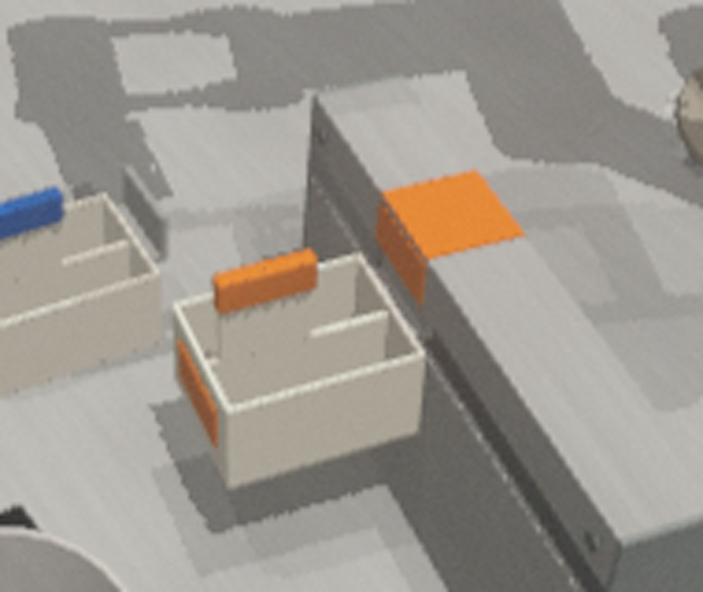

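View pics/top11.png

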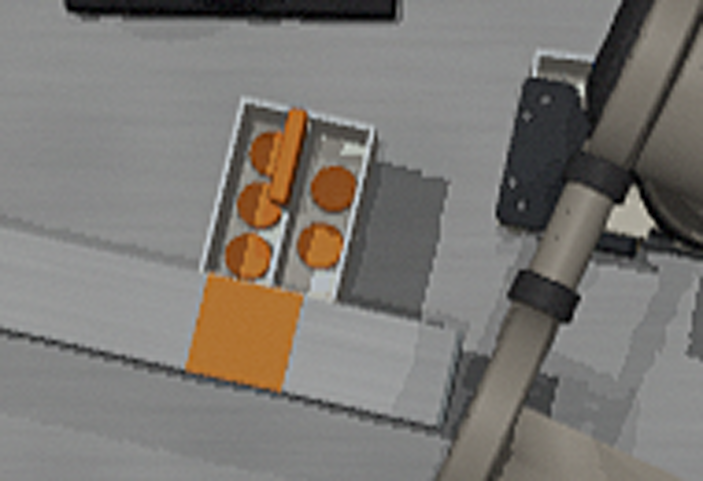

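The scene view shows the caddy hanging level with its rear rim at the slot, under the tape. The top view shows its centreline about 5 mm or less from the tape's middle. The arm is clear, and blue still stands at its starting place. Handing in.

```bash
python3 -c "
from h import *
print(env.close_job());print(env.observe()['time_s'])"
```

```text
the job is handed in; nothing more can be done
None
the job is handed in; nothing more can be done
```

The orange caddy is hanging on the slotted rail under the tape mark, released, and the job is handed in. No verdict was reported.

**What I did:** I gripped the orange handle from above and carried the caddy past the blue one at height. In front of the slot I tilted its front up 40° and slid the lip up into the slot with no contact force. By the arm's pose, the lip was then 24 mm behind the rail face and 40 mm above the slot's lower edge. I swung the caddy down level, lowered it until the tongue rested on the lower edge, opened the jaws and backed away. The last move ended at 11.5 s of the 45 s allowed.

**Last checks:**
- **Lip position:** at release, the arm's pose put it 9.5 mm behind the face, 37 mm above the edge and about 1 mm off centre, all within the limits.
- **Handle position after backing away:** the two cameras put it 81 and 86 mm out from the face (80 mm expected).
- **Level and square:** within about 3° in the scene camera and 1° in the top camera.
- **Arm contact:** the arm was well clear and the wrist force was close to zero.
- **Blue caddy:** the scene camera saw it within 1 mm of its starting place. The top camera could not confirm this because the arm covered it.

**Disagreement:** the two cameras measured the sideways offset from the tape's middle as 0.6 and 3.5 mm one way. My reading of the top picture by eye gave about 5 mm the other way. Both are inside the 20 mm allowed.

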